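# Pull the caps off a shortcut pad and lay a straightedge along it

### The job

The shortcut pad on the desk is to be measured for a new faceplate. Pull every cap up off the pad with the fork of the puller, not with your fingers, and stand them all the right way up, wholly on the cork mat; then lay the straightedge flat on the desk and flush along the whole front edge of the pad (the long side towards the robot). Leave the puller standing upright on its fork on the desk or mat, and leave the mug, the notebook and the pen pot where they are.

Things in the scene. Friction and masses are not known exactly. Their poses are not given: they have to be found in the camera images.
- pad: the shortcut pad, fixed to the desk: a low aluminium case with a black top, 90 mm (its x) by 290 mm (its y) by 25 mm high. Origin at the centre of its underside, on the desk; its front edge, towards the robot, is the face at x = -45 mm, 290 mm long along y. Five square posts, 11 mm high, stand on its top at x = 0, y = -110, -55, 0, 55 and 110 mm; those with a cap are hidden under it, the others are bare from the start
- cap1_center (a point): a push-on cap, 22 mm tall: grey round head (40 mm across, 8 mm thick) on a white square hollow collar (20 x 20 mm outside, sides along x and y, 14 mm tall), so a 14 mm high gap runs under the overhanging head, on the pad or on the mat. This point: its centre, 11 mm above the collar's foot, z up through the head. None if absent
- cap2_center (a point): a second cap just like cap1, same point; None if absent. On the pad a cap's point is 36 mm above the desk. Any cap may sit on any post. Sprung detents hold it by friction: 5 to 15 N straight up moves it, and it is free after rising 11 mm
- cap3_center (a point): a third cap just like cap1, same point; None if absent
- cap4_center (a point): a fourth cap just like cap1, same point; None if absent
- cap5_center (a point): a fifth cap just like cap1, same point; None if absent
- puller_grip (a point): the puller, 90 mm tall, 150 g, C-shaped, standing on its flat steel fork. This point: centre of its black grip block (30 mm along x, 16 mm along y, 44 mm tall), 68 mm above the fork's underside; x the way the tines point, z up. A 24 mm wide spine (x = -30 to -24 mm) joins the fork to an arm (x = -30 to 14 mm, 40 to 46 mm above the fork's underside) under the grip
- puller_slot (a point): in the puller's fork, straight below the grip centre, at the fork's underside: where a cap's collar belongs for the pull. The fork is 5 mm thick, 43 mm wide; its slot, 27 mm wide, runs from x = -14 mm (closed) to +18 mm (open) between two 8 mm tines. Lips at the tine ends (x = 16 to 18 mm), 7.5 mm high from the underside, keep a carried cap from sliding off
- rule_grip (a point): the straightedge, a steel strip 360 mm (x) by 70 mm (y) by 5 mm thick lying flat, with a wooden grip bar along its middle, 70 mm (x) by 14 mm (y), from 5 to 45 mm above the desk. This point is the centre of the grip bar, 25 mm above the underside, half-way along and across the strip (35 mm from either long edge; both long edges are alike and straight). About 300 g
- mat: a thin cork mat lying fixed on the desk, practically level with it (things on it stand at desk height), 180 mm (x) by 280 mm (y). Origin at its centre
- mug: a white mug, 80 mm across, 90 mm tall, a bystander; origin at the centre of its underside
- notebook: a grey notebook, 105 x 148 x 16 mm, a bystander; origin at the centre of its underside
- penpot: a steel pen pot, 72 mm across, 100 mm tall, with three pens, a bystander; origin at the centre of its underside
There are look-alikes about, which are no part of the job. Leave any green look-alike of the part that bears puller_grip alone.

How it is judged:
By the outcome, as a careful person would: the job done as asked, in the order asked, and still so for the second after the job is handed in, with the robot touching nothing.
Of cap1, cap2, cap3, cap4, cap5 only 3 to 5 are there at a start; the rules pass over those that are not, and their reading is None.
At some moment in a run one of rule, puller may be knocked a few centimetres aside while the robot is not near it.
It also fails if it takes over 210 s, if anything falls off the work surface, if the arm or the gripper's body presses on something with over 40 N, if the wrist force passes 120 N, or if a joint passes its speed limit or range.

### The arm

A 7-joint arm with a two-finger parallel gripper is mounted at the origin on the work surface. World frame = base frame: x ahead of the robot, y to its left, z up, the work surface at z = 0. Lengths are in m, angles in rad, forces in N, time in s.
With the tool pointing down it reaches from about 0.4 to 0.85 m from the base axis. Payload 4.5 kg.
Tool frame: the origin (TCP) lies on the centre line of the jaws, within the pads' length; the fingertips stand r.tips_ahead ahead of it and the grasp point (between the pads) is the TCP (r.tips_ahead is the distance from the TCP to the fingertips, in m); z points along the fingers, y is the direction in which the jaws open and shut (so a half turn about z gives the same grasp; the last joint's range is limited). The gripper opens to 88 mm and grips with 3 to 60 N. Pads are 18 mm wide; open, the fingers measure 123 mm over their backs; the gripper's body (75 mm by 187 mm) begins 45 mm behind the grasp point.
Start: joints at [1.211, 0.689, -0.195, 1.565, 0.157, 0.902, -0.215], TCP at [0.24, -0.577, 0.258] pointing down, gripper open.
Joint ranges: [-3.01, 3.01], [-0.46, 2.08], [-1.47, 1.51], [0.13, 2.56], [-1, 4.14], [0.04, 2.09], [-2.66, 2.66]. Speed limits (rad/s): [2.57, 2.57, 3.14, 3.14, 3.14, 3.14, 3.14].

### API

Orientations are given as a unit quaternion [x, y, z, w].
In Python, from plant import r gives the robot as it stands.
- The arm moves only by the shell command python3 -m inch 'ROWS' [FORCE]. ROWS is JSON, a list of rows, each a list of 5 numbers: the shift along the world's x, y, z in units of 25 mm (1.0 is 25 mm), then the turn about the world's z in units of 6 degrees (1.0 is 6 degrees), then the finger opening in mm, from 0 to 88.1. A call has 1 to 5 rows; each row shifts and turns the commanded pose from where the row before left it; what a row does not reach is not made up. A row lasts 1/10 s, in which the tool goes at most 50 mm and 8.59 degrees, less where a joint would pass 70% of its speed; a pose out of reach is approached as far as the arm can. A call is refused whole if a number of a shift passes 1 or a number of a turn 1, either way. A call with a gripper value outside its range is refused whole. The fingers move at their own pace and stop on an object; FORCE is the grip in N (left out, the last holds). Time passes only in rows, so rows that do not move let the fingers close. It gives the time, the measured TCP pose, the force and the opening at its end, in the units of the state.
- r.get_state(): the state, without advancing time (a new reading comes with each control period).
- r.snapshot(name): name is "side" or "top" or "wrist"; returns a dict with "pixels" (480x640x3 uint8, red, green, blue), "range_z" (480x640 float32, m along the optical axis (not along the pixel's ray), 0 where there is no reading), "K" (3x3 intrinsics, pixels), "position" and "attitude" of the camera in the world. Camera axes: x right, y up, looking along -z (the intrinsics and any distortion apply to the point x, -y, -z); pixel columns grow to the right and rows downward; lengths in m; the calibration is good to about 2 mm. A picture is of the moment at which its call begins.
- r.finish_job(): hands the job in, once; it reports no verdict.
The state is a dict: "clock": time; "q": joint angles; "qd": joint speeds; "joint_torque": joint torques, N m; "tool_pos": TCP position; "eef_rot": TCP orientation; "contact_force": force on the tool from outside, world axes, zero at the start; "moment": the same for the moment, N m; "opening": opening from 0.0 (shut) to 1.0 (fully open).
Only numpy, scipy, OpenCV 4.12 (cv2) and the standard library are available. Lean on these libraries where they do the work, as an engineer would, in place of code of your own. Each camera call takes 0.05 s, during which the arm holds its last target. There are 200 camera calls.

## Working session

There is one attempt and no reset: what is moved stays moved. The work goes in short steps, Python scripts to look and compute and a shell command to move; the robot and the scene stay as the last step left them, time stands still between calls to the robot, and variables do not carry over. Pictures are saved under pics/ and viewed, about 12 in all and at most 16, crops included, and the job is handed in when it is done.

```bash
ls; mkdir -p pics
cat > h.py <<'E'
import numpy as np, cv2
from plant import r
from scipy.spatial.transform import Rotation as R
def snap(n,f=None):
    s=r.snapshot(n); np.savez('last_'+n,**{k:np.array(s[k]) for k in s})
    if f: cv2.imwrite('pics/'+f,s['pixels'][:,:,::-1])
    return s
def load(n): return dict(np.load('last_'+n+'.npz'))
def rot(s):
    a=np.array(s['attitude'],float)
    return a if a.shape==(3,3) else R.from_quat(a).as_matrix()
def cloud(s):
    K=s['K'];z=s['range_z'];v,u=np.mgrid[0:480,0:640]
    p=np.stack([(u-K[0,2])/K[0,0]*z,-(v-K[1,2])/K[1,1]*z,-z],-1)
    return p@rot(s).T+s['position']
def st():
    s=r.get_state(); print(s['clock'],np.round(s['tool_pos'],4),np.round(R.from_quat(s['eef_rot']).as_matrix()[:,1],3),np.round(s['contact_force'],1),s['opening'])
E
python3 - <<'E'
from h import *
for n in('side','top','wrist'):
    s=snap(n,n+'0.png'); print(n,s.keys(),s['K'].tolist(),s['position'],s['attitude'])
st(); print(r.tips_ahead)
E
```

```text
pics
side dict_keys(['pixels', 'range_z', 'K', 'position', 'attitude']) [[583.85834150092, 0.0, 316.1132347680219], [0.0, 583.85834150092, 237.42126717242027], [0.0, 0.0, 1.0]] [0.28579638 0.85073166 0.59683369] [-0.06536442  0.51276302  0.84928403 -0.10732293]
top dict_keys(['pixels', 'range_z', 'K', 'position', 'attitude']) [[463.24695343935747, 0.0, 324.351886403281], [0.0, 463.24695343935747, 245.51118818837458], [0.0, 0.0, 1.0]] [ 0.48061157 -0.0660458   0.91307111] [-0.02166694  0.0366931   0.70954931 -0.70336615]
wrist dict_keys(['pixels', 'range_z', 'K', 'position', 'attitude']) [[408.7878983905058, 0.0, 308.59711903662196], [0.0, 408.7878983905058, 236.7974234963738], [0.0, 0.0, 1.0]] [ 0.31836211 -0.54563337  0.38372009] [-0.13697315  0.09150919 -0.54728203  0.82057712]
0.15 [ 0.2396 -0.5767  0.2571] [ 0.384 -0.923 -0.001] [ 0.6 -0.7  0.3] 1.0002782170421165
0.019
```

View pics/top0.png

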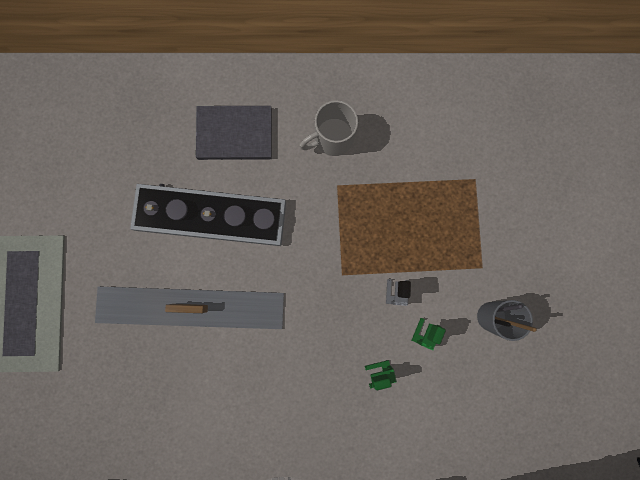

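View pics/side0.png

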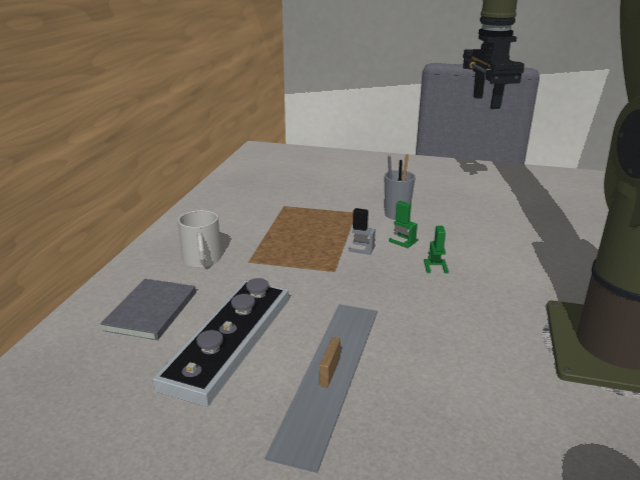

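Candidates for the puller in the top view are the steel one with a black grip at (400,290) and two green look-alikes at (429,333) and (380,375). The description picks (400,290). There are caps at (176,209), (235,215) and (264,218), and bare posts at (151,208) and (208,213). The straightedge is at (190,307); the notebook-like tray at (30,300) is not part of the job.

Run:
```python
from h import *
s=load('top'); C=cloud(s)
a=cv2.resize(s['pixels'][265:325,370:450],None,fx=7,fy=7,interpolation=cv2.INTER_NEAREST)
b=load('side')['pixels'][195:275,335:455]; b=cv2.resize(b,(640,427),interpolation=cv2.INTER_CUBIC)
w=np.zeros((847,640,3),np.uint8); w[:420,:560]=a; w[420:]=b
cv2.imwrite('pics/pul.png',cv2.resize(w[:,:,::-1],(453,600)))
def seg(x0,x1,y0,y1,z0,z1,nm):
    m=(C[...,2]>z0)&(C[...,2]<z1); k=np.zeros_like(m); k[y0:y1,x0:x1]=1; p=C[m&k]
    rc=cv2.minAreaRect((p[:,:2]*1000).astype(np.float32)); print(nm,len(p),p.mean(0).round(4),np.round(rc[0],1),np.round(rc[1],1),round(rc[2],2),np.median(p[:,2]).round(4))
    return p
seg(120,300,175,255,.018,.033,'pad top')
for x,y in((176,209),(235,215),(264,218),(151,208),(208,213)): seg(x-13,x+13,y-13,y+13,.04 if x in(176,235,264) else .031,.06,'cap')
seg(85,295,280,335,.002,.012,'rule strip'); seg(150,220,298,320,.035,.06,'rule grip')
seg(380,420,270,310,.075,.1,'puller grip');seg(380,420,270,310,.035,.055,'puller arm');seg(380,420,270,312,.003,.012,'fork')
# mat corners by colour
h=cv2.cvtColor(s['pixels'],cv2.COLOR_RGB2HSV); m=((h[...,1]>90)&(h[...,0]<25)).astype(np.uint8); m[:170]=0;m[285:]=0;m[:,:330]=0
p=C[m>0]; rc=cv2.minAreaRect((p[:,:2]*1000).astype(np.float32)); print('mat',rc)
```

```text
pad top 5858 [0.6166 0.1433 0.0245] [617.1 138.7] [290.2  90.5] 83.46 0.0245
cap 357 [0.6231 0.1925 0.0457] [622.9 192.6] [39.  38.4] 34.55 0.0459
cap 346 [0.6106 0.0834 0.0458] [610.7  83.4] [38.3 38.5] 28.58 0.0458
cap 338 [0.6043 0.0291 0.046 ] [604.3  29.3] [37.7 37.6] 40.92 0.0459
cap 38 [0.6294 0.2472 0.0348] [629.3 246.4] [13.9  9.9] 78.66 0.0349
cap 37 [0.6168 0.1381 0.0346] [616.3 137.9] [15.8  9.1] 89.75 0.0347
rule strip 5953 [0.4375 0.1769 0.0042] [438.3 177.1] [401.5 104.3] 89.46 0.0041
rule grip 294 [0.4376 0.1751 0.0436] [437.5 176.1] [69.8 14. ] 87.48 0.0438
puller grip 165 [ 0.4701 -0.2274  0.0878] [ 470.  -227.9] [16.3 28.7] 88.25 0.0883
puller arm 168 [ 0.4557 -0.2238  0.045 ] [ 462.  -227.8] [24.4 43.9] 85.39 0.0447
fork 112 [ 0.4637 -0.213   0.005 ] [ 471.9 -225.2] [67.6 63.1] 84.52 0.0046
mat ((585.149658203125, -228.67141723632812), (194.9041290283203, 333.93646240234375), 2.4632411003112793)
```

View pics/pul.png

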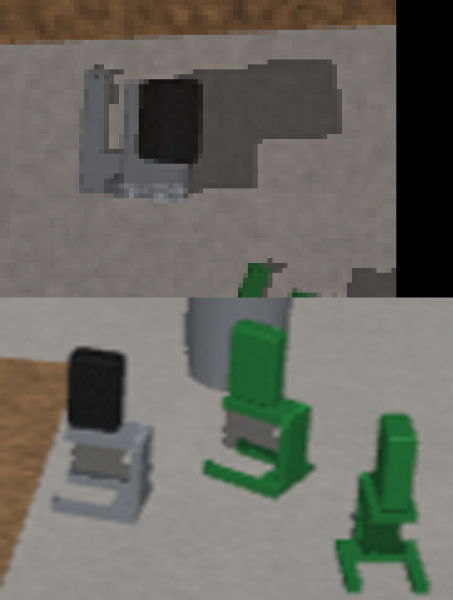

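The crop shows the steel puller with its black grip and tines pointing to +x (yaw about -3°), and its spine on the robot side; I'm choosing this one. The pad yaw is -6.5°, with caps at pad y = +55, -55 and -110. Next I move above the puller.

```bash
python3 -m inch '[[0.61,0.93,0,-0.29,88],[0.61,0.93,0,-0.29,88],[0.61,0.93,0,-0.29,88],[0.61,0.93,0,-0.29,88],[0.61,0.93,0,-0.29,88]]' 50
python3 -m inch '[[0.61,0.93,0,-0.29,60],[0.61,0.93,0,-0.29,60],[0.61,0.93,0,-0.29,60],[0.61,0.93,0,-0.29,60],[0.61,0.93,0,-0.29,60]]'
python3 -m inch '[[0.61,0.93,0,-0.29,60],[0.61,0.93,0,-0.29,60],[0.61,0.93,0,-0.29,60],[0.61,0.93,0,-0.29,60],[0.61,0.93,0,-0.29,60]]'
python3 -m inch '[[0,0,0,0,60],[0,0,0,0,60]]'
python3 - <<'E'
from h import *
st(); s=snap('wrist','w1.png'); C=cloud(s)
def seg(z0,z1,nm):
    m=(C[...,2]>z0)&(C[...,2]<z1)&(np.hypot(C[...,0]-.468,C[...,1]+.228)<.045); p=C[m]
    rc=cv2.minAreaRect((p[:,:2]*1000).astype(np.float32)); print(nm,len(p),np.round(rc[0],1),np.round(rc[1],1),round(rc[2],2))
seg(.08,.1,'grip');seg(.035,.055,'arm');seg(.003,.01,'fork')
# mat corners (top image pixels, plane z=0)
t=load('top');K=t['K']
for u,v in((338,185),(475,180),(481,268),(342,273)):
    d=rot(t)@np.array([(u-K[0,2])/K[0,0],-(v-K[1,2])/K[1,1],-1]); p=t['position']; print((p-d*p[2]/d[2]).round(3))
E
```

```text
clock: 0.65
tool_pos: [0.3165, -0.4598, 0.2575]
eef_rot: [0.993, 0.12, -0.0, -0.0]
contact_force: [-0.1, 0.2, 1.3]
opening: 0.996
clock: 1.15
tool_pos: [0.3928, -0.3436, 0.2576]
eef_rot: [0.999, 0.044, -0.0, -0.0]
contact_force: [-0.3, 0.2, -0.5]
opening: 0.679
clock: 1.65
tool_pos: [0.469, -0.2273, 0.2576]
eef_rot: [1.0, -0.031, -0.0, -0.0]
contact_force: [-0.1, -0.3, 0.2]
opening: 0.681
clock: 1.85
tool_pos: [0.4685, -0.2281, 0.2576]
eef_rot: [1.0, -0.03, -0.0, 0.0]
contact_force: [-0.4, 0.1, -0.3]
opening: 0.676
1.85 [ 0.4685 -0.2281  0.2576] [-0.06  -0.998  0.   ] [-0.4  0.1 -0.3] 0.6763289573921418
grip 833 [ 470.6 -229.1] [15.9 29.6] 86.02
arm 452 [ 462.5 -228.5] [23.8 45.4] 84.86
fork 851 [ 474.  -229.5] [42.8 68.2] 85.52
[ 0.677 -0.114  0.   ]
[ 0.686 -0.391  0.   ]
[ 0.509 -0.396  0.   ]
[ 0.501 -0.12   0.   ]
```

```bash
python3 -m inch '[[0.08,-0.04,-1,-0.1,60],[0,0,-1,-0.1,60],[0,0,-1,0,60],[0,0,-1,0,60],[0,0,-1,0,60]]' >/dev/null
python3 -m inch '[[0,0,-1,0,60],[0,0,-0.8,0,60],[0,0,-0.6,0,60],[0,0,0,0,60]]'
python3 -m inch '[[0,0,0,0,5],[0,0,0,0,5],[0,0,0,0,5],[0,0,0,0,5],[0,0,0,0,5]]' 50
python3 -m inch '[[0,0,0.5,0,5],[0,0,0.5,0,5],[0,0,1,0,5],[0,0,1,0,5],[0,0,1,0,5]]'
```

```text
clock: 2.8
tool_pos: [0.4686, -0.2305, 0.0711]
eef_rot: [0.999, -0.042, -0.002, -0.0]
contact_force: [-0.3, 0.1, 0.4]
opening: 0.683
clock: 3.3
tool_pos: [0.4708, -0.2295, 0.0732]
eef_rot: [0.999, -0.041, 0.0, 0.0]
contact_force: [-0.6, -0.2, 0.1]
opening: 0.252
clock: 3.8
tool_pos: [0.4704, -0.2294, 0.1747]
eef_rot: [0.999, -0.041, 0.0, 0.0]
contact_force: [1.1, -0.4, -2.0]
opening: 0.177
```

```bash
python3 -m inch '[[0.2,0.7,0,-0.1,5],[0.21,0.7,0,-0.1,5],[0.21,0.7,0,-0.1,5],[0.21,0.7,0,0,5],[0.21,0.7,0,0,5]]' >/dev/null
python3 -m inch '[[0.21,0.7,0,0,5],[0.21,0.71,0,0,5],[0.21,0.71,0,0,5],[0.21,0.71,0,0,5],[0.21,0.71,0,0,5]]' >/dev/null
python3 -m inch '[[0.21,0.71,-0.5,0,5],[0.21,0.71,-0.5,0,5],[0.21,0.71,-0.5,0,5],[0.21,0.71,-0.5,0,5],[0.21,0.71,-0.5,0,5]]' >/dev/null
python3 -m inch '[[0,0,-0.2,0,5],[0,0,0,0,5],[0,0,0,0,5]]'
python3 - <<'E'
from h import *
st(); s=snap('wrist','w2.png'); C=cloud(s); snap('side','s2.png'); C2=cloud(load('side'))
x=load('side')['pixels'][230:400,150:380]; w=np.vstack([cv2.resize(s['pixels'],(400,300)),cv2.resize(x,(400,296))]); cv2.imwrite('pics/c2.png',w[:,:,::-1])
T=r.get_state()['tool_pos']
for z0,z1 in((.06,.082),(.022,.045)):
  for nm,c in(('w',C),('s',C2)):
    L=(c[...,:2]-T[:2])@np.array([[.9936,.1138],[-.1138,.9936]])
    m=(c[...,2]>z0)&(c[...,2]<z1)&(abs(L[...,1])<.03)&(L[...,0]<.022)&(L[...,0]>-.035); p=L[m]
    if len(p): print(nm,z0,len(p),p.min(0).round(4),p.max(0).round(4),np.percentile(c[m][:,2],[5,50,95]).round(4))
for x,y in((.6229,.1926),(.6107,.0834),(.6043,.0293)):
    m=(C[...,2]>.041)&(C[...,2]<.05)&(np.hypot(C[...,0]-x,C[...,1]-y)<.03); p=C[m]
    if len(p)>20: print(len(p),cv2.minEnclosingCircle((p[:,:2]*1000).astype(np.float32)),p[:,2].mean())
E
```

```text
clock: 5.6
tool_pos: [0.549, 0.0342, 0.1061]
eef_rot: [0.998, -0.057, 0.0, 0.0]
contact_force: [0.5, -0.6, -1.4]
opening: 0.177
5.6 [0.549  0.0342 0.1061] [-0.115 -0.993  0.001] [ 0.5 -0.6 -1.4] 0.17650098673171102
w 0.06 1062 [ 0.0012 -0.0129] [0.016 0.011] [0.0665 0.071  0.0806]
s 0.06 290 [-0.0311 -0.0116] [0.0147 0.0155] [0.0625 0.0697 0.0789]
w 0.022 3505 [-0.0207 -0.03  ] [0.022 0.03 ] [0.0241 0.0289 0.0311]
s 0.022 402 [-0.0311 -0.029 ] [0.0217 0.0299] [0.0231 0.0286 0.0401]
5980 ((611.1143798828125, 83.5274887084961), 20.043102264404297) 0.04645428829806282
5859 ((605.0238037109375, 29.14686393737793), 19.978858947753906) 0.04661879052140108
```

View pics/c2.png

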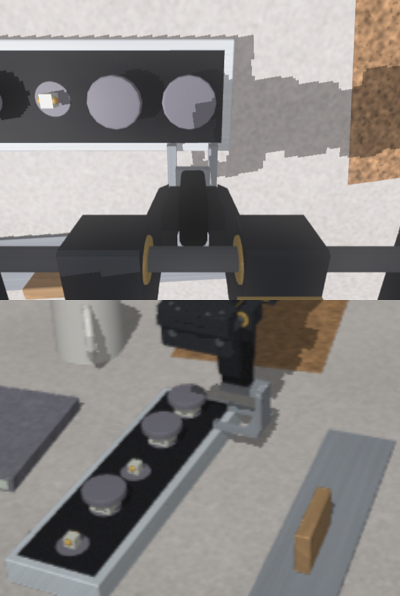

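Run:
```python
from h import *
s=load('wrist');C=cloud(s);T=np.array([.549,.0342])
L=(C[...,:2]-T)@np.array([[.9936,.1138],[-.1138,.9936]]);Z=C[...,2]
def rep(nm,m):
    p=L[m]; print(nm,len(p),np.percentile(p,[1,99],axis=0).round(4).tolist(),np.percentile(Z[m],[5,50,95]).round(4))
for a,b in((-.03,0),(0,.03)):
  rep('tine',(L[...,1]>a)&(L[...,1]<b)&(L[...,0]>-.004)&(L[...,0]<.008)&(Z>.024)&(Z<.04))
  rep('lip',(L[...,1]>a)&(L[...,1]<b)&(L[...,0]>.0145)&(L[...,0]<.025)&(Z>.028)&(Z<.045))
rep('arm',(abs(L[...,1])<.02)&(L[...,0]>-.03)&(L[...,0]<.03)&(Z>.055)&(Z<.078))
```

```text
tine 311 [[-0.0038, -0.0223], [0.0078, -0.0143]] [0.0285 0.0297 0.0307]
lip 140 [[0.0146, -0.0223], [0.019, -0.0144]] [0.0285 0.0307 0.0331]
tine 303 [[-0.0038, 0.0126], [0.0077, 0.0206]] [0.0289 0.0301 0.0311]
lip 139 [[0.0146, 0.0127], [0.0192, 0.0205]] [0.0286 0.0312 0.0332]
arm 912 [[0.002, -0.0131], [0.0158, 0.0106]] [0.0663 0.0708 0.0769]
```

```bash
python3 -m inch '[[0.01,0.09,0.14,0,5],[0,0,0,0,5],[0.44,-0.05,0,0,5],[0.44,-0.05,0,0,5],[0.44,-0.05,0,0,5]]' 
python3 -m inch '[[0.44,-0.05,0,0,5],[0.44,-0.05,0,0,5],[0,0,0,0,5],[0,0,0,0,5]]'
python3 -m inch '[[0,0,0.1,0,5],[0,0,0.1,0,5],[0,0,0.1,0,5],[0,0,0.1,0,5],[0,0,0.1,0,5]]'
python3 -m inch '[[0,0,0.1,0,5],[0,0,0.1,0,5],[0,0,0.1,0,5],[0,0,0.1,0,5],[0,0,0.1,0,5]]'
python3 -m inch '[[0,0,0.2,0,5],[0,0,0.3,0,5],[0,0,0.5,0,5],[0,0,0.5,0,5],[0,0,0,0,5]]'
python3 - <<'E'
from h import *
st(); snap('wrist'); snap('side')
x=load('side')['pixels'][200:370,180:410]; w=np.vstack([cv2.resize(load('wrist')['pixels'],(400,300)),cv2.resize(x,(400,296))]); cv2.imwrite('pics/c3.png',w[:,:,::-1])
E
```

```text
clock: 6.2
tool_pos: [0.5826, 0.0336, 0.1089]
eef_rot: [0.998, -0.057, -0.0, 0.0]
contact_force: [0.1, 0.5, -2.1]
opening: 0.172
clock: 6.6
tool_pos: [0.6037, 0.0312, 0.1086]
eef_rot: [0.998, -0.057, -0.0, 0.0]
contact_force: [1.1, 0.0, -1.5]
opening: 0.177
clock: 7.1
tool_pos: [0.6037, 0.0313, 0.121]
eef_rot: [0.998, -0.057, -0.001, 0.0]
contact_force: [1.4, -0.1, -4.3]
opening: 0.175
clock: 7.6
tool_pos: [0.6045, 0.0313, 0.1341]
eef_rot: [0.998, -0.057, 0.0, 0.0]
contact_force: [0.5, -0.1, -1.6]
opening: 0.176
clock: 8.1
tool_pos: [0.606, 0.0313, 0.1738]
eef_rot: [0.998, -0.057, 0.002, -0.0]
contact_force: [1.4, 0.3, -3.0]
opening: 0.18
8.1 [0.606  0.0313 0.1738] [-0.114 -0.993 -0.001] [ 1.4  0.3 -3. ] 0.1799477694855704
```

View pics/c3.png

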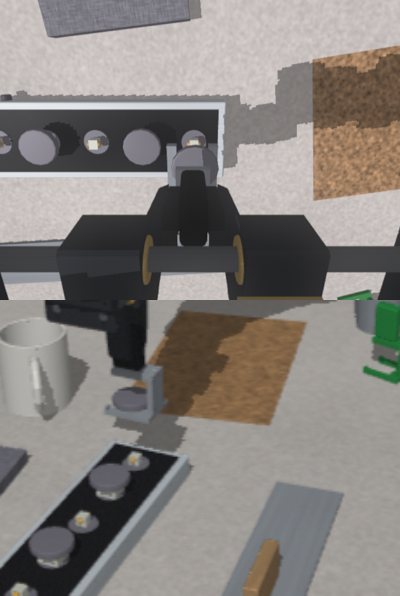

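The cap sits in the fork, lifted off the (201,139) post. Next I carry it to the mat.

```bash
python3 -m inch '[[0,-0.5,0,0,5],[0,-0.8,0,0,5],[0,-0.95,0,0,5],[0,-1,0,0,5],[0,-1,0,0,5]]'>/dev/null
python3 -m inch '[[0,-1,0,0,5],[0,-1,0,0,5],[0,-1,0,0,5],[0,-1,0,0,5],[0,-1,0,0,5]]'>/dev/null
python3 -m inch '[[0,-1,0,0,5],[0,-1,0,0,5],[0,-1,0,0,5],[-0.1,-0.8,0,0,5],[-0.1,-0.4,0,0,5]]'>/dev/null
python3 -m inch '[[0,0,-0.5,0,5],[0,0,-0.5,0,5],[0,0,-0.5,0,5],[0,0,-0.5,0,5],[0,0,0,0,5]]'
python3 - <<'E'
from h import *
st(); s=snap('wrist','w4.png');C=cloud(s);T=np.array(r.get_state()['tool_pos'])
L=(C[...,:2]-T[:2])@np.array([[.9936,.1138],[-.1138,.9936]]);Z=C[...,2]
for dz in (-.085,-.08,-.075,-.07,-.065,-.06): print(dz,((Z-T[2]>dz)&(Z-T[2]<dz+.005)&(abs(L[...,1])<.025)&(L[...,0]>-.01)&(L[...,0]<.025)).sum())
for a,b in((-.023,-.0145),(.0125,.0205)):
  m=(L[...,1]>a)&(L[...,1]<b)&(L[...,0]>-.008)&(L[...,0]<.02)&(Z<.06)&(Z>.02); 
  for d in np.arange(-.008,.02,.004):
    k=m&(L[...,0]>d)&(L[...,0]<d+.004); print(round(d,3),k.sum(),np.round(np.median(Z[k])-T[2],4) if k.any() else 0)
E
```

```text
clock: 10.2
tool_pos: [0.5981, -0.303, 0.1184]
eef_rot: [0.998, -0.056, -0.002, -0.001]
contact_force: [-0.5, -0.3, -2.2]
opening: 0.175
10.2 [ 0.5981 -0.303   0.1184] [-0.112 -0.994 -0.002] [-0.5 -0.3 -2.2] 0.1748627581670501
-0.085 59
-0.08 704
-0.075 821
-0.07 1580
-0.065 0
-0.06 0
-0.008 87 -0.0697
-0.004 93 -0.0697
0.0 97 -0.0697
0.004 101 -0.07
0.008 117 -0.0709
0.012 96 -0.077
0.016 99 -0.0766
-0.008 70 -0.0763
-0.004 73 -0.0713
0.0 99 -0.0706
0.004 115 -0.0768
0.008 124 -0.0773
0.012 71 -0.0773
0.016 104 -0.0764
```

```bash
python3 -m inch '[[0,-0.54,0,0,5],[0,-0.54,0,0,5],[0,0,-0.3,0,5],[0,0,-0.3,0,5],[0,0,-0.2,0,5]]'
python3 -m inch '[[0,0,-0.2,0,5],[0,0,-0.2,0,5],[0,0,-0.13,0,5],[0,0,0,0,5]]'
python3 -m inch '[[-0.4,0.046,0,0,5],[-0.4,0.046,0,0,5],[-0.4,0.046,0,0,5],[-0.4,0.046,0,0,5],[-0.4,0.046,0,0,5]]'
python3 -m inch '[[-0.2,0.02,0,0,5],[0,0,0.5,0,5],[0,0,1,0,5],[0,0,0.8,0,5],[0,0,0,0,5]]'
python3 - <<'E'
from h import *
st(); s=snap('wrist','w5.png');C=cloud(s);Z=C[...,2];T=np.array(r.get_state()['tool_pos'])
m=(Z>.015)&(Z<.03)&(C[...,0]>.56);p=C[m];print(len(p),cv2.minEnclosingCircle((p[:,:2]*1000).astype(np.float32)),np.percentile(Z[m],[5,50,95]))
L=(C[...,:2]-T[:2])@np.array([[.9936,.1138],[-.1138,.9936]])
for a,b in((-.03,0),(0,.03)):
  m=(L[...,1]>a)&(L[...,1]<b)&(L[...,0]>-.004)&(L[...,0]<.03)&(Z-T[2]>-.09)&(Z-T[2]<-.06); print(m.sum(),np.percentile(L[m],[1,99],axis=0).round(4).tolist(),np.percentile(Z[m]-T[2],[5,50,95]).round(4))
E
```

```text
clock: 10.75
tool_pos: [0.5989, -0.3312, 0.1001]
eef_rot: [0.998, -0.057, -0.001, -0.001]
contact_force: [-0.2, 1.4, -2.3]
opening: 0.174
clock: 11.15
tool_pos: [0.5991, -0.3316, 0.0874]
eef_rot: [0.998, -0.057, -0.0, -0.0]
contact_force: [0.2, 0.3, -1.4]
opening: 0.175
clock: 11.65
tool_pos: [0.5493, -0.3262, 0.0884]
eef_rot: [0.998, -0.057, 0.0, 0.0]
contact_force: [0.5, -0.1, -2.0]
opening: 0.177
clock: 12.15
tool_pos: [0.5473, -0.3269, 0.1493]
eef_rot: [0.998, -0.057, 0.004, 0.002]
contact_force: [1.0, -0.3, -1.9]
opening: 0.18
12.15 [ 0.5473 -0.3269  0.1493] [-0.114 -0.994  0.003] [ 1.  -0.3 -1.9] 0.17952892768433767Traceback (most recent call last):
  File "<stdin>", line 3, in <module>
    return _quantile_unchecked(
        a, q, axis, out, overwrite_input, method, keepdims, weights)
    return _ureduce(a,
                    func=_quantile_ureduce_func,
    ...<5 lines>...
                    overwrite_input=overwrite_input,
                    method=method)
    r = func(a, **kwargs)
    result = _quantile(arr,
                       quantiles=q,
    ...<2 lines>...
                       out=out,
                       weights=wgt)
    slices_having_nans = np.isnan(arr[-1, ...])
                                  ~~~^^^^^^^^^
IndexError: index -1 is out of bounds for axis 0 with size 0
```

View pics/w5.png

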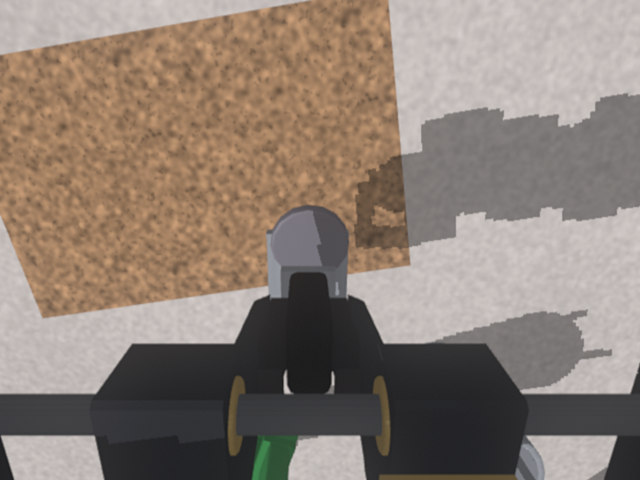

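The cap is still held in the fork (310,240), because the lips had not dropped below its head. I go back to the spot and lower further.

```bash
python3 -m inch '[[0.5,-0.06,0,0,5],[0.5,-0.06,0,0,5],[0.5,-0.06,0,0,5],[0.5,-0.06,0,0,5],[0,0,-1,0,5]]' >/dev/null
python3 -m inch '[[0,0,-0.7,0,5],[0,0,-0.5,0,5],[0,0,-0.2,0,5],[0,0,-0.15,0,5],[0,0,0,0,5]]'
python3 -m inch '[[0,0,-0.06,0,5],[0,0,-0.04,0,5],[0,0,0,0,5]]'
```

```text
clock: 13.2
tool_pos: [0.5948, -0.3317, 0.082]
eef_rot: [0.998, -0.057, 0.0, 0.0]
contact_force: [-0.4, -0.2, -0.8]
opening: 0.173
clock: 13.5
tool_pos: [0.5953, -0.3321, 0.081]
eef_rot: [0.998, -0.057, 0.001, 0.001]
contact_force: [-0.1, 0.3, 3.6]
opening: 0.179
```

```bash
python3 -m inch '[[0,0,0.05,0,5],[-0.4,0.046,0,0,5],[-0.4,0.046,0,0,5],[-0.4,0.046,0,0,5],[-0.4,0.046,0,0,5]]'
python3 -m inch '[[-0.5,0.05,0,0,5],[0,0,0.5,0,5],[0,0,1,0,5],[0,0,1,0,5],[0,0,0,0,5]]'
cat > m.py <<'E'
from h import *
def rep(f):
    st(); s=snap('wrist',f);C=cloud(s);Z=C[...,2];T=np.array(r.get_state()['tool_pos'])
    m=(Z>.015)&(Z<.03)&(C[...,0]>.53)&(C[...,1]<-.1);p=C[m].astype(np.float64)
    n,l,ss,cc=cv2.connectedComponentsWithStats(m.astype(np.uint8))
    for i in range(1,n):
        if ss[i,4]>150: print('cap',ss[i,4],cv2.minEnclosingCircle((C[l==i][:,:2]*1000).astype(np.float32)),np.percentile(Z[l==i],[5,50,95]).round(4))
    y=R.from_quat(r.get_state()['eef_rot']).as_matrix()[:2,1]; 
    L=(C[...,:2]-T[:2])@np.array([[-y[1],-y[0]],[y[0],-y[1]]])
    for a,b in((-.03,0),(0,.03)):
        m=(L[...,1]>a)&(L[...,1]<b)&(L[...,0]>-.004)&(L[...,0]<.03)&(Z-T[2]>-.09)&(Z-T[2]<-.06)
        if m.any(): print('tine',m.sum(),np.percentile(L[m],[1,99],axis=0).round(4).tolist(),np.percentile(Z[m]-T[2],[5,50,95]).round(4))
E
python3 -c "
from m import *
rep('w6.png')"
```

```text
clock: 14.0
tool_pos: [0.5553, -0.3273, 0.0813]
eef_rot: [0.998, -0.057, 0.002, 0.0]
contact_force: [1.3, -0.6, -0.6]
opening: 0.177
clock: 14.5
tool_pos: [0.5448, -0.3274, 0.1473]
eef_rot: [0.998, -0.057, 0.004, 0.002]
contact_force: [1.6, -0.1, -1.1]
opening: 0.18
14.5 [ 0.5448 -0.3274  0.1473] [-0.114 -0.993  0.003] [ 1.6 -0.1 -1.1] 0.18015852143843086
cap 3404 ((608.9492797851562, -333.5174865722656), 19.89342498779297) [0.0204 0.0216 0.0228]
tine 683 [[-0.0037, -0.023], [0.0207, -0.0151]] [-0.0771 -0.0743 -0.0719]
tine 694 [[-0.0036, 0.0119], [0.0208, 0.0198]] [-0.077  -0.0741 -0.0716]
```

View pics/w6.png

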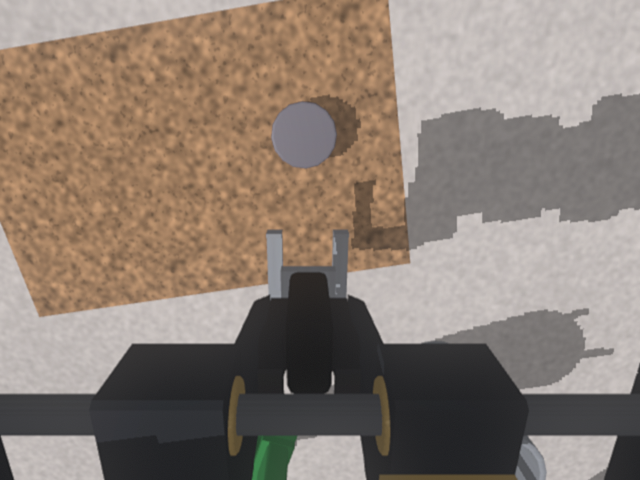

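Cap 1 now stands on the mat at (305,134) in this view, clear of the fork. On to the second cap.

```bash
python3 -m inch '[[0.02,0.5,0,0,5],[0.02,0.84,0,0,5],[0.02,0.84,0,0,5],[0.02,0.84,0,0,5],[0.02,0.84,0,0,5]]'>/dev/null
python3 -m inch '[[0.02,0.84,0,0,5],[0.02,0.84,0,0,5],[0.02,0.84,0,0,5],[0.02,0.84,0,0,5],[0.02,0.84,0,0,5]]'>/dev/null
python3 -m inch '[[0.02,0.84,0,0,5],[0.02,0.84,0,0,5],[0.02,0.84,0,0,5],[0.02,0.84,0,0,5],[0.02,0.84,0,0,5]]'>/dev/null
python3 -m inch '[[0.02,0.84,0,0,5],[0.02,0.84,0,0,5],[0.02,0.84,0,0,5],[0.02,0.84,0,0,5],[0.02,0.84,0,0,5]]'>/dev/null
python3 -m inch '[[0.02,0.3,-0.4,0,5],[0,0,-0.4,0,5],[0,0,-0.3,0,5],[0,0,-0.2,0,5],[0,0,0,0,5]]'
python3 - <<'E'
from m import *
rep('w7.png'); C=cloud(load('wrist'));Z=C[...,2]
m=((Z>.041)&(Z<.05)&(np.hypot(C[...,0]-.611,C[...,1]-.0835)<.03));p=C[m];print(len(p),cv2.minEnclosingCircle((p[:,:2]*1000).astype(np.float32)))
E
```

```text
clock: 17.05
tool_pos: [0.5517, 0.0916, 0.1094]
eef_rot: [0.998, -0.058, -0.001, 0.001]
contact_force: [0.7, 0.5, -1.9]
opening: 0.179
17.05 [0.5517 0.0916 0.1094] [-0.116 -0.993  0.001] [ 0.7  0.5 -1.9] 0.17877418731330244
tine 2035 [[-0.0029, -0.0297], [0.0298, -0.0001]] [-0.0859 -0.0845 -0.0759]
tine 2028 [[-0.003, 0.0004], [0.0298, 0.0296]] [-0.0859 -0.0845 -0.0757]
5780 ((611.3035888671875, 83.8921127319336), 19.89990997314453)
```

Run:
```python
from h import *
C=cloud(load('wrist'));Z=C[...,2];T=np.array([.5517,.0916,.1094]);L=(C[...,:2]-T[:2])@np.array([[.9933,.115],[-.115,.9933]])
for a,b in((-.022,-.016),(.013,.019)):
  for d in np.arange(-.006,.024,.003):
    k=(L[...,1]>a)&(L[...,1]<b)&(L[...,0]>d)&(L[...,0]<d+.003); print(round(d,3),np.percentile(Z[k],[10,50,90]).round(4))
```

```text
-0.006 [0.0327 0.1483 0.1577]
-0.003 [0.0327 0.1517 0.16  ]
0.0 [0.0328 0.1537 0.1628]
0.003 [0.0328 0.1558 0.1651]
0.006 [0.0331 0.1421 0.1668]
0.009 [0.0977 0.1232 0.1437]
0.012 [0.0327 0.142  0.1723]
0.015 [0.0334 0.1733 0.1775]
0.018 [0.0288 0.178  0.179 ]
0.021 [0.0257 0.178  0.1787]
-0.006 [0.0328 0.1476 0.1577]
-0.003 [0.0327 0.1513 0.1598]
0.0 [0.0329 0.152  0.1626]
0.003 [0.0328 0.1542 0.165 ]
0.006 [0.033  0.1395 0.1669]
0.009 [0.0981 0.1236 0.1444]
0.012 [0.0331 0.1429 0.1734]
0.015 [0.0338 0.1749 0.178 ]
0.018 [0.0284 0.1775 0.1784]
0.021 [0.0261 0.1777 0.1785]
```

```bash
python3 -m inch '[[0,0.03,0,0,5],[0.47,-0.054,0,0,5],[0.47,-0.054,0,0,5],[0.47,-0.054,0,0,5],[0.47,-0.054,0,0,5]]' >/dev/null
python3 -m inch '[[0.47,-0.054,0,0,5],[0,0,0,0,5],[0,0,0,0,5]]'
python3 -m inch '[[0,0,0.1,0,5],[0,0,0.1,0,5],[0,0,0.1,0,5],[0,0,0.1,0,5],[0,0,0.1,0,5]]'
python3 -m inch '[[0,0,0.1,0,5],[0,0,0.1,0,5],[0,0,0.1,0,5],[0,0,0.1,0,5],[0,0,0.1,0,5]]'
python3 -m inch '[[0,0,0.2,0,5],[0,0,0.3,0,5],[0,0,0.5,0,5],[0,0,0.5,0,5],[0,0,0,0,5]]'
python3 - <<'E'
from h import *
st(); s=snap('wrist','w8.png');C=cloud(s);T=np.array(r.get_state()['tool_pos']);y=R.from_quat(r.get_state()['eef_rot']).as_matrix()[:2,1]
L=(C[...,:2]-T[:2])@np.array([[-y[1],-y[0]],[y[0],-y[1]]]);D=C[...,2]-T[2]
k=(np.hypot(L[...,0]-.003,L[...,1])<.03)&(D<-.06)&(D>-.09);print(np.histogram(D[k],np.arange(-.09,-.059,.0025)))
h=k&(D>-.0735);print(L[h].min(0),L[h].max(0))
E
```

```text
clock: 17.9
tool_pos: [0.6107, 0.0871, 0.1107]
eef_rot: [0.998, -0.057, -0.0, 0.0]
contact_force: [-0.1, 1.1, -1.2]
opening: 0.181
clock: 18.4
tool_pos: [0.6112, 0.0872, 0.1234]
eef_rot: [0.998, -0.057, 0.0, 0.0]
contact_force: [0.7, 0.5, -2.1]
opening: 0.181
clock: 18.9
tool_pos: [0.6112, 0.0872, 0.1358]
eef_rot: [0.998, -0.057, 0.0, 0.0]
contact_force: [-0.7, -0.3, -1.9]
opening: 0.177
clock: 19.4
tool_pos: [0.6127, 0.0873, 0.1756]
eef_rot: [0.998, -0.057, 0.002, -0.0]
contact_force: [0.3, 0.4, -1.6]
opening: 0.179
19.4 [0.6127 0.0873 0.1756] [-0.114 -0.993 -0.001] [ 0.3  0.4 -1.6] 0.1790235639958909
(array([   0,    0,    0,    5,   52,  476,  513,  160,  728, 1591,    1,
          0]), array([-0.09  , -0.0875, -0.085 , -0.0825, -0.08  , -0.0775, -0.075 ,
       -0.0725, -0.07  , -0.0675, -0.065 , -0.0625, -0.06  ]))
[-0.01539804 -0.02261932] [0.02135134 0.02066873]
```

```bash
python3 -m inch '[[0,-0.5,0,0,5],[-0.02,-0.8,0,0,5],[-0.02,-0.82,0,0,5],[-0.02,-0.82,0,0,5],[-0.02,-0.82,0,0,5]]'>/dev/null
python3 -m inch '[[-0.02,-0.82,0,0,5],[-0.02,-0.82,0,0,5],[-0.02,-0.82,0,0,5],[-0.02,-0.82,0,0,5],[-0.02,-0.82,0,0,5]]'>/dev/null
python3 -m inch '[[-0.02,-0.82,0,0,5],[-0.02,-0.82,0,0,5],[-0.02,-0.82,0,0,5],[-0.02,-0.82,0,0,5],[-0.02,-0.82,0,0,5]]'>/dev/null
python3 -m inch '[[-0.02,-0.8,0,0,5],[0,-0.5,0,0,5],[0,0,-0.5,0,5],[0,0,-0.5,0,5],[0,0,0,0,5]]'
python3 -c "
from m import *
rep('w9.png')"
```

```text
clock: 21.45
tool_pos: [0.602, -0.2416, 0.1449]
eef_rot: [0.998, -0.056, -0.003, -0.002]
contact_force: [-0.2, 0.4, -2.3]
opening: 0.181
21.45 [ 0.602  -0.2416  0.1449] [-0.112 -0.994 -0.003] [-0.2  0.4 -2.3] 0.180643687581459
cap 717 ((743.7593994140625, -118.60183715820312), 19.107149124145508) [0.0158 0.0226 0.0291]
cap 3061 ((609.2269897460938, -333.3010559082031), 19.987760543823242) [0.02   0.0217 0.0229]
tine 1574 [[-0.0032, -0.0216], [0.0188, -0.0003]] [-0.0778 -0.0697 -0.0685]
tine 1385 [[-0.0033, 0.0002], [0.0181, 0.021]] [-0.0779 -0.07   -0.0684]
```

```bash
python3 -m inch '[[0.1,-0.4,0,0,5],[0,0,-0.6,0,5],[0,0,-0.6,0,5],[0,0,-0.5,0,5],[0,0,-0.4,0,5]]' >/dev/null
python3 -m inch '[[0,0,-0.2,0,5],[0,0,-0.08,0,5],[0,0,0,0,5],[0,0,0,0,5]]'
```

```text
clock: 22.4
tool_pos: [0.6065, -0.2545, 0.089]
eef_rot: [0.998, -0.057, 0.001, 0.0]
contact_force: [-0.4, 0.5, -1.8]
opening: 0.174
```

```bash
python3 -m inch '[[0,0,-0.1,0,5],[0,0,-0.08,0,5],[0,0,-0.04,0,5],[0,0,0,0,5]]'
python3 -m inch '[[0,0,-0.04,0,5],[0,0,-0.04,0,5],[0,0,0,0,5]]'
```

```text
clock: 22.8
tool_pos: [0.606, -0.2542, 0.0828]
eef_rot: [0.998, -0.057, -0.0, -0.0]
contact_force: [-0.2, 1.2, -1.5]
opening: 0.182
clock: 23.1
tool_pos: [0.6062, -0.2544, 0.0812]
eef_rot: [0.998, -0.057, 0.0, 0.0]
contact_force: [0.1, -1.0, -1.8]
opening: 0.178
```

```bash
python3 -m inch '[[-0.4,0.046,0,0,5],[-0.4,0.046,0,0,5],[-0.4,0.046,0,0,5],[-0.4,0.046,0,0,5],[0,0,0,0,5]]'
python3 -m inch '[[-0.5,0.05,0,0,5],[0,0,0.5,0,5],[0,0,1,0,5],[0,0,1,0,5],[0,0,0,0,5]]' >/dev/null
python3 -c "
from m import *
rep('w10.png')"
```

```text
clock: 23.6
tool_pos: [0.5649, -0.2498, 0.0811]
eef_rot: [0.998, -0.057, -0.001, -0.0]
contact_force: [0.0, 0.6, -0.9]
opening: 0.178
24.1 [ 0.5569 -0.2497  0.1475] [-0.114 -0.993  0.002] [ 0.7 -0.3 -3.1] 0.17470905869660477
cap 3433 ((609.1300048828125, -333.4049987792969), 20.11012840270996) [0.0202 0.0217 0.0229]
cap 3216 ((604.578125, -256.70013427734375), 20.010082244873047) [0.0204 0.0216 0.0228]
tine 681 [[-0.0037, -0.0229], [0.0208, -0.0149]] [-0.0772 -0.0743 -0.0718]
tine 701 [[-0.0036, 0.012], [0.0209, 0.02]] [-0.0767 -0.0741 -0.0716]
```

Cap 2 is upright on the mat at (0.605,-0.257). On to the third cap.

```bash
python3 -m inch '[[0,0.5,0,0,5],[0.02,0.84,0,0,5],[0.02,0.84,0,0,5],[0.02,0.84,0,0,5],[0.02,0.84,0,0,5]]'>/dev/null
python3 -m inch '[[0.02,0.84,0,0,5],[0.02,0.84,0,0,5],[0.02,0.84,0,0,5],[0.02,0.84,0,0,5],[0.02,0.84,0,0,5]]'>/dev/null
python3 -m inch '[[0.02,0.84,0,0,5],[0.02,0.84,0,0,5],[0.02,0.84,0,0,5],[0.02,0.84,0,0,5],[0.02,0.84,0,0,5]]'>/dev/null
python3 -m inch '[[0.02,0.84,0,0,5],[0.02,0.84,0,0,5],[0.02,0.84,0,0,5],[0.02,0.84,0,0,5],[0.02,0.84,0,0,5]]'>/dev/null
python3 -m inch '[[0.02,0.84,0,0,5],[0,0.75,-0.4,0,5],[0,0,-0.6,0,5],[0,0,-0.5,0,5],[0,0,0,0,5]]'
cat > p.py <<'E'
from h import *
st(); C=cloud(snap('wrist','wp.png'));Z=C[...,2];T=np.array(r.get_state()['tool_pos']);y=R.from_quat(r.get_state()['eef_rot']).as_matrix()[:2,1]
m=((Z>.041)&(Z<.05)&(np.hypot(C[...,0]-.623,C[...,1]-.193)<.03));p=C[m];print(len(p),cv2.minEnclosingCircle((p[:,:2]*1000).astype(np.float32)))
L=(C[...,:2]-T[:2])@np.array([[-y[1],-y[0]],[y[0],-y[1]]])
for a,b in((-.022,-.016),(.013,.019)):
  for d in np.arange(0,.024,.004):
    k=(L[...,1]>a)&(L[...,1]<b)&(L[...,0]>d)&(L[...,0]<d+.004)&(Z<.06); print(round(d,3),np.median(Z[k]).round(4))
E
python3 p.py
```

```text
clock: 26.65
tool_pos: [0.5625, 0.2022, 0.1046]
eef_rot: [0.998, -0.057, -0.001, 0.0]
contact_force: [0.8, 0.0, 1.9]
opening: 0.175
26.65 [0.5625 0.2022 0.1046] [-0.114 -0.993  0.001] [0.8 0.  1.9] 0.1754863555709516
6116 ((623.7373046875, 193.1180419921875), 20.03712272644043)
0.0 0.0291
0.004 0.0292
0.008 0.0293
0.012 0.0293
0.016 0.0279
0.02 0.0247
0.0 0.0292
0.004 0.0291
0.008 0.0294
0.012 0.0295
0.016 0.028
0.02 0.0247
```

```bash
python3 -m inch '[[0,0,0.16,0,5],[0,0,0,0,5],[0.48,-0.06,0,0,5],[0.48,-0.06,0,0,5],[0.48,-0.06,0,0,5]]'
python3 -m inch '[[0.48,-0.06,0,0,5],[0.48,-0.06,0,0,5],[0,0,0,0,5],[0,0,0,0,5]]'
python3 -m inch '[[0,0,0.1,0,5],[0,0,0.1,0,5],[0,0,0.1,0,5],[0,0,0.1,0,5],[0,0,0.1,0,5]]'
python3 -m inch '[[0,0,0.1,0,5],[0,0,0.1,0,5],[0,0,0.1,0,5],[0,0,0.1,0,5],[0,0,0.1,0,5]]'
python3 -m inch '[[0,0,0.2,0,5],[0,0,0.3,0,5],[0,0,0.5,0,5],[0,0,0.5,0,5],[0,0,0,0,5]]'
python3 - <<'E'
from h import *
st(); s=snap('wrist','w11.png');C=cloud(s);T=np.array(r.get_state()['tool_pos']);y=R.from_quat(r.get_state()['eef_rot']).as_matrix()[:2,1]
L=(C[...,:2]-T[:2])@np.array([[-y[1],-y[0]],[y[0],-y[1]]]);D=C[...,2]-T[2]
k=(np.hypot(L[...,0]-.003,L[...,1])<.03)&(D<-.06)&(D>-.09);print(np.histogram(D[k],np.arange(-.09,-.059,.0025))[0])
E
```

```text
clock: 27.2
tool_pos: [0.5997, 0.1973, 0.1096]
eef_rot: [0.998, -0.057, -0.0, 0.0]
contact_force: [0.4, -0.4, -2.1]
opening: 0.176
clock: 27.6
tool_pos: [0.6229, 0.1946, 0.1095]
eef_rot: [0.998, -0.057, -0.001, 0.0]
contact_force: [-0.4, 0.8, -2.0]
opening: 0.174
clock: 28.1
tool_pos: [0.6233, 0.1954, 0.1227]
eef_rot: [0.998, -0.057, -0.0, 0.0]
contact_force: [-0.2, -0.0, -1.5]
opening: 0.173
clock: 28.6
tool_pos: [0.6237, 0.1953, 0.1353]
eef_rot: [0.998, -0.057, 0.0, 0.0]
contact_force: [0.0, -0.2, -2.2]
opening: 0.176
clock: 29.1
tool_pos: [0.6253, 0.1956, 0.1753]
eef_rot: [0.998, -0.057, 0.002, -0.001]
contact_force: [0.1, 0.6, -1.2]
opening: 0.175
29.1 [0.6253 0.1956 0.1753] [-0.114 -0.993 -0.002] [ 0.1  0.6 -1.2] 0.1751883225716167
[   0    0    0    0   42  199  700  228  226 2123   47    0]
```

```bash
python3 -m inch '[[0,-0.5,0,0,5],[-0.04,-0.8,0,0,5],[-0.04,-0.82,0,0,5],[-0.04,-0.82,0,0,5],[-0.04,-0.82,0,0,5]]'>/dev/null
python3 -m inch '[[-0.04,-0.82,0,0,5],[-0.04,-0.82,0,0,5],[-0.04,-0.82,0,0,5],[-0.04,-0.82,0,0,5],[-0.04,-0.82,0,0,5]]'>/dev/null
python3 -m inch '[[-0.04,-0.82,0,0,5],[-0.04,-0.82,0,0,5],[-0.04,-0.82,0,0,5],[-0.04,-0.82,0,0,5],[-0.04,-0.82,0,0,5]]'>/dev/null
python3 -m inch '[[-0.04,-0.82,0,0,5],[0,-0.82,0,0,5],[0,-0.82,0,0,5],[0,-0.5,0,0,5],[0,0,0,0,5]]'>/dev/null
python3 -m inch '[[0,0,-0.6,0,5],[0,0,-0.7,0,5],[0,0,-0.7,0,5],[0,0,-0.5,0,5],[0,0,-0.3,0,5]]' >/dev/null
python3 -m inch '[[0,0,-0.3,0,5],[0,0,-0.2,0,5],[0,0,0,0,5],[0,0,0,0,5]]'
python3 -c "
from m import *
rep('w12.png')"
```

```text
clock: 32.05
tool_pos: [0.6089, -0.1779, 0.0904]
eef_rot: [0.998, -0.057, 0.0, 0.0]
contact_force: [0.3, -0.7, -1.4]
opening: 0.181
32.05 [ 0.6089 -0.1779  0.0904] [-0.114 -0.993  0.   ] [ 0.3 -0.7 -1.4] 0.18114574755790241
cap 529 ((739.4461669921875, -111.9811019897461), 12.037042617797852) [0.0156 0.0221 0.0292]
cap 4627 ((608.98583984375, -332.7576599121094), 20.260560989379883) [0.018  0.0218 0.0229]
cap 4469 ((604.6928100585938, -256.3818054199219), 20.18631362915039) [0.0196 0.0217 0.0228]
cap 2907 ((612.3772583007812, -179.2586669921875), 26.018314361572266) [0.0155 0.0226 0.0238]
tine 2791 [[-0.0031, -0.0296], [0.0295, -0.0002]] [-0.0899 -0.0737 -0.0669]
tine 2580 [[-0.0031, 0.0003], [0.0292, 0.0296]] [-0.0899 -0.0758 -0.067 ]
```

```bash
python3 -m inch '[[0,0,-0.1,0,5],[0,0,-0.1,0,5],[0,0,-0.08,0,5],[0,0,-0.04,0,5],[0,0,0,0,5]]'
python3 -m inch '[[0,0,-0.04,0,5],[0,0,0,0,5]]'
python3 -m inch '[[-0.4,0.046,0,0,5],[-0.4,0.046,0,0,5],[-0.4,0.046,0,0,5],[-0.4,0.046,0,0,5],[0,0,0,0,5]]'
python3 -m inch '[[-0.5,0.05,0,0,5],[0,0,0.5,0,5],[0,0,1,0,5],[0,0,1,0,5],[0,0,0,0,5]]' >/dev/null
python3 -c "
from m import *
rep('w13.png');s=snap('top','t13.png')"
```

```text
clock: 32.6
tool_pos: [0.6084, -0.1777, 0.0817]
eef_rot: [0.998, -0.057, -0.0, -0.0]
contact_force: [0.6, 0.7, -1.1]
opening: 0.175
clock: 32.8
tool_pos: [0.6086, -0.1777, 0.0809]
eef_rot: [0.998, -0.057, -0.0, 0.0]
contact_force: [-0.4, 0.5, -1.9]
opening: 0.174
clock: 33.3
tool_pos: [0.5671, -0.1732, 0.081]
eef_rot: [0.998, -0.057, -0.001, -0.0]
contact_force: [-0.1, -0.4, -2.2]
opening: 0.177
33.8 [ 0.5595 -0.1729  0.1475] [-0.114 -0.993  0.001] [ 1.  -0.3 -2.3] 0.1755898530028922
cap 3675 ((609.2029418945312, -333.5977478027344), 20.539308547973633) [0.0192 0.0218 0.023 ]
cap 3357 ((604.8939819335938, -256.567138671875), 19.97000503540039) [0.0203 0.0217 0.0229]
cap 3247 ((609.947998046875, -180.11868286132812), 20.032306671142578) [0.0204 0.0216 0.0228]
tine 703 [[-0.0036, -0.0232], [0.021, -0.0153]] [-0.0764 -0.0736 -0.0709]
tine 705 [[-0.0038, 0.0117], [0.021, 0.0197]] [-0.0765 -0.0737 -0.0709]
```

View pics/t13.png

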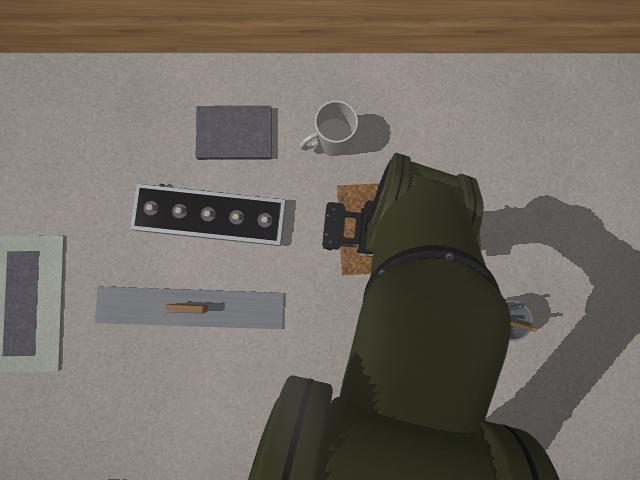

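All five posts are bare at (151..265, 208..220), and three caps stand on the mat. Next I stand the puller on the desk, clear of everything.

```bash
python3 -m inch '[[-0.7,0,0,0,5],[-0.7,0,0,0,5],[-0.7,0,0,0,5],[-0.7,0,0,0,5],[-0.7,0,0,0,5]]' >/dev/null
python3 -m inch '[[0,0,-0.7,0,5],[0,0,-0.7,0,5],[0,0,-0.6,0,5],[0,0,-0.4,0,5],[0,0,-0.2,0,5]]' >/dev/null
python3 -m inch '[[0,0,-0.04,0,5],[0,0,-0.04,0,5],[0,0,-0.04,0,5],[0,0,0,0,5]]'
python3 -m inch '[[0,0,-0.04,0,5],[0,0,-0.04,0,5],[0,0,0,0,5]]'
```

```text
clock: 35.3
tool_pos: [0.4691, -0.1715, 0.0797]
eef_rot: [0.998, -0.057, 0.001, -0.0]
contact_force: [-5.8, 4.7, 49.4]
opening: 0.177
clock: 35.6
tool_pos: [0.4694, -0.1715, 0.0794]
eef_rot: [0.998, -0.057, 0.002, 0.0]
contact_force: [-8.3, 5.9, 67.8]
opening: 0.18
```

```bash
python3 -m inch '[[0,0,0.08,0,5],[0,0,0.04,0,5],[0,0,0,0,5]]'
```

```text
clock: 35.9
tool_pos: [0.4692, -0.1715, 0.0796]
eef_rot: [0.998, -0.057, 0.001, -0.0]
contact_force: [-3.9, 4.0, 35.4]
opening: 0.171
```

```bash
python3 -m inch '[[0,0,0.04,0,5],[0,0,0.04,0,5],[0,0,0,0,5]]'
python3 -m inch '[[0,0,0.03,0,5],[0,0,0,0,5]]'
```

```text
clock: 36.2
tool_pos: [0.4691, -0.1715, 0.0797]
eef_rot: [0.998, -0.057, 0.001, -0.0]
contact_force: [-0.9, 2.7, 14.4]
opening: 0.176
clock: 36.4
tool_pos: [0.469, -0.1715, 0.0797]
eef_rot: [0.998, -0.057, 0.0, -0.0]
contact_force: [-0.5, 1.8, 7.7]
opening: 0.178
```

```bash
python3 -m inch '[[0,0,0,0,22],[0,0,0,0,30],[0,0,0,0,40],[0,0,0,0,40],[0,0,0,0,40]]'
python3 -m inch '[[0,0,0.5,0,40],[0,0,1,0,40],[0,0,1,0,40],[0,0,1,0,40],[0,0,1,0,40]]'
python3 -m inch '[[0,0.5,0.5,0,40],[0,0.8,0.5,0,40],[0,0.8,0,0,40],[0,0.8,0,0,40],[0,0.8,0,0,40]]'
python3 -m inch '[[-0.1,0.8,0,0,40],[-0.1,0.8,0,0,40],[-0.1,0.8,0,0,40],[-0.1,0.8,0,0,40],[-0.1,0.8,0,0,40]]'
python3 -m inch '[[-0.1,0.8,0,0,40],[-0.1,0.8,0,0,40],[-0.1,0.8,0,0,40],[-0.1,0.8,0,0,40],[0,0.5,0,0,40]]'
python3 - <<'E'
from h import *
st(); C=cloud(snap('wrist','w14.png')); t=snap('top','t14.png');s=snap('side','s14.png');
def seg(C,x,y,rad,z0,z1,nm):
    m=(C[...,2]>z0)&(C[...,2]<z1)&(np.hypot(C[...,0]-x,C[...,1]-y)<rad);p=C[m]
    if len(p)>10:
        rc=cv2.minAreaRect((p[:,:2]*1000).astype(np.float32)); print(nm,len(p),np.round(rc[0],1),np.round(rc[1],1),round(rc[2],2),p[:,2].max())
for n,c in(('w',C),('t',cloud(t)),('s',cloud(s))):
    seg(c,.4376,.175,.06,.035,.055,n+' rule grip'); seg(c,.47,-.171,.05,.08,.11,n+' puller grip')
    seg(c,.617,.139,.16,.02,.029,n+' pad')
w=np.vstack([cv2.resize(load('wrist')['pixels'],(400,300)),cv2.resize(s['pixels'],(400,300))]); cv2.imwrite('pics/c14.png',w[:,:,::-1])
E
```

```text
clock: 36.9
tool_pos: [0.4685, -0.1719, 0.0791]
eef_rot: [0.998, -0.057, -0.0, 0.0]
contact_force: [-0.7, 0.2, 0.1]
opening: 0.456
clock: 37.4
tool_pos: [0.4684, -0.1718, 0.1936]
eef_rot: [0.998, -0.057, 0.0, 0.0]
contact_force: [0.4, -0.6, -0.2]
opening: 0.457
clock: 37.9
tool_pos: [0.4684, -0.0786, 0.2178]
eef_rot: [0.998, -0.057, 0.001, -0.0]
contact_force: [0.1, 0.2, 0.3]
opening: 0.456
clock: 38.4
tool_pos: [0.4558, 0.0214, 0.2176]
eef_rot: [0.998, -0.057, 0.0, -0.0]
contact_force: [-0.2, -0.4, -0.2]
opening: 0.455
clock: 38.9
tool_pos: [0.4456, 0.1147, 0.2174]
eef_rot: [0.998, -0.056, 0.0, -0.0]
contact_force: [0.4, 0.0, 0.3]
opening: 0.454
38.9 [0.4456 0.1147 0.2174] [-0.112 -0.994 -0.001] [0.4 0.  0.3] 0.453517140074479
w rule grip 1782 [438.1 175.9] [69.6 14.7] 87.9 0.04694116826629874
w pad 17109 [585.3 142. ] [290.3  26. ] 83.6 0.028372129880605168
t rule grip 36 [436.9 151. ] [ 9.3 12.8] 86.66 0.046430859388693624
t puller grip 154 [ 468.7 -172.4] [16.1 28.6] 87.75 0.09270326637421489
t pad 6722 [617.3 138.9] [290.5  90.5] 83.52 0.02899994248751936
s rule grip 357 [437.3 178.7] [72.  14.4] 86.95 0.04582438338181072
s puller grip 97 [ 467.2 -169.6] [20.9 28.6] 76.34 0.09056626396668888
s pad 6049 [617.2 139.9] [294.1  92.5] 83.21 0.028927625657138245
```

View pics/c14.png

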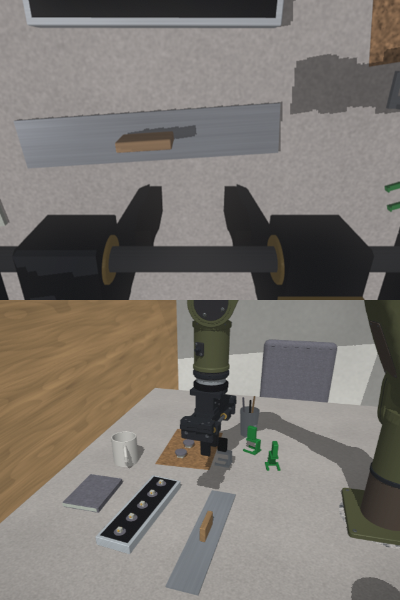

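Run:
```python
from h import *
print(np.round(r.get_state()['q'],3)); C=cloud(load('wrist'))
# rule strip by height and its long edges
m=(C[...,2]>.0035)&(C[...,2]<.0075)&(abs(C[...,0]-.438)<.05)&(C[...,1]<.36)&(C[...,1]>0)
p=C[m][:,:2]*1000
for lo,hi in((30,80),(80,130),(200,260),(260,320)):
    q=p[(p[:,1]>lo)&(p[:,1]<hi)]
    if len(q): print(lo,hi,len(q),np.percentile(q[:,0],[2,98]).round(1))
# pad front edge line
b=C[(C[...,2]>.022)&(C[...,2]<.029)&(C[...,0]>.54)&(C[...,0]<.62)]*1000
pts=[]
for y in range(10,280,10):
    q=b[abs(b[:,1]-y)<2]
    if len(q)>10: pts.append((y,q[:,0].min()))
pts=np.array(pts);f=np.polyfit(pts[:,0],pts[:,1],1);print('front edge x=%.2f+%.4f*y'%(f[1],f[0]),np.std(pts[:,1]-np.polyval(f,pts[:,0])),np.degrees(np.arctan(f[0])))
```

```text
[-0.456  0.557  0.166  2.102 -0.185  0.495 -1.836]
30 80 4433 [398.9 466.3]
80 130 4324 [401.2 468.5]
200 260 4235 [406.6 474.2]
260 320 4733 [409.5 476.8]
front edge x=556.17+0.1156*y 0.12311283954060154 6.5947254348159685
```

```bash
python3 -m inch '[[-0.1,0.5,0,1,40],[-0.1,0.5,0,1,40],[-0.1,0.5,0,1,40],[0,0.5,0,1,40],[0,0.45,0,1,40]]'; python3 -c "
from h import *
print(np.round(r.get_state()['q'],3))"
```

```text
clock: 39.55
tool_pos: [0.4389, 0.1732, 0.2169]
eef_rot: [0.979, 0.204, 0.0, 0.0]
contact_force: [0.6, 0.6, 0.4]
opening: 0.454
[-0.495  0.562  0.032  2.066 -0.032  0.514 -1.599]
```

```bash
python3 -m inch '[[0,0.05,0,1,40],[0,0.05,0,1,40],[0,0,0,1,40],[0,0,0,1,40],[0,0,0,1,40]]' >/dev/null
python3 -m inch '[[0,0,0,1,40],[0,0,0,1,40],[0,0,0,1,40],[0,0,0,1,40],[0,0,0,1,40]]' >/dev/null
python3 -m inch '[[0,0,0,0.65,40],[0,0,0,0,40],[0,0,0,0,40]]'
python3 - <<'E'
from h import *
print(np.round(r.get_state()['q'],3)); st(); C=cloud(snap('wrist','w15.png'))
m=(C[...,2]>.04)&(C[...,2]<.05)&(np.hypot(C[...,0]-.438,C[...,1]-.176)<.05);p=C[m];print(len(p),cv2.minAreaRect((p[:,:2]*1000).astype(np.float32)))
E
```

```text
clock: 40.85
tool_pos: [0.4389, 0.1757, 0.2168]
eef_rot: [0.724, 0.689, -0.0, 0.0]
contact_force: [-1.2, 0.1, 0.0]
opening: 0.453
[-0.287  0.572 -0.296  2.053  0.305  0.558 -0.849]
40.85 [0.4389 0.1757 0.2168] [ 0.999 -0.05   0.   ] [-1.2  0.1  0. ] 0.45285257833342824
1647 ((437.4960021972656, 176.93978881835938), (69.44503021240234, 13.872389793395996), 87.48990631103516)
```

```bash
python3 -m inch '[[-0.05,0.04,-1,0,40],[0,0,-1,0,40],[0,0,-1,0,40],[0,0,-1,0,40],[0,0,-1,0,40]]' >/dev/null
python3 -m inch '[[0,0,-1,0,40],[0,0,-0.8,0,40],[0,0,-0.4,0.06,40],[0,0,-0.2,0,40],[0,0,0,0,40]]'
python3 -m inch '[[0,0,0,0,5],[0,0,0,0,5],[0,0,0,0,5],[0,0,0,0,5],[0,0,0,0,5]]' 40
python3 -m inch '[[0,0,0,0,5],[0,0,0,0,5],[0,0,0,0,5],[0,0,0,0,5],[0,0,0,0,5]]'
```

```text
clock: 41.9
tool_pos: [0.4374, 0.1778, 0.0317]
eef_rot: [0.721, 0.693, -0.0, 0.0]
contact_force: [-0.8, -0.4, -0.2]
opening: 0.451
clock: 42.4
tool_pos: [0.4375, 0.1779, 0.0323]
eef_rot: [0.721, 0.693, 0.0, 0.0]
contact_force: [-0.2, -0.2, 5.2]
opening: 0.156
clock: 42.9
tool_pos: [0.4376, 0.1779, 0.0323]
eef_rot: [0.721, 0.693, 0.0, 0.0]
contact_force: [-1.1, -0.2, 5.6]
opening: 0.154
```

```bash
python3 -m inch '[[0,0,0.2,0,5],[0,0,0.2,0,5],[0.3,-0.1,0,-0.1,5],[0.5,-0.16,0,-0.1,5],[0.5,-0.16,0,-0.1,5]]'
python3 -m inch '[[0.5,-0.16,0,-0.1,5],[0.5,-0.16,0,-0.1,5],[0.5,-0.16,0,-0.1,5],[0.5,-0.16,0,-0.07,5],[0.3,-0.1,0,0,5]]'
python3 -m inch '[[0,0,0,0,5],[0,0,0,0,5]]'
python3 - <<'E'
from h import *
st(); C=cloud(snap('wrist','w16.png'))*1000
for z0,z1,x0,x1 in((8,22,470,590),(22,29,540,630)):
  pts=[]
  b=C[(C[...,2]>z0)&(C[...,2]<z1)&(C[...,0]>x0)&(C[...,0]<x1)]
  for y in range(0,310,10):
    q=b[abs(b[:,1]-y)<2]
    if len(q)>10: pts.append((y,(q[:,0].max() if z0<20 else q[:,0].min())))
  pts=np.array(pts); print(pts.round(1).tolist())
E
```

```text
clock: 43.4
tool_pos: [0.4706, 0.167, 0.0418]
eef_rot: [0.732, 0.681, -0.0, 0.0]
contact_force: [-0.0, 0.6, -3.5]
opening: 0.155
clock: 43.9
tool_pos: [0.5289, 0.1477, 0.0417]
eef_rot: [0.746, 0.666, 0.0, 0.0]
contact_force: [0.3, 0.1, -2.6]
opening: 0.155
clock: 44.1
tool_pos: [0.5268, 0.1488, 0.0416]
eef_rot: [0.745, 0.667, -0.0, -0.0]
contact_force: [-1.2, -0.6, -3.3]
opening: 0.16
44.1 [0.5268 0.1488 0.0416] [ 0.994 -0.11  -0.001] [-1.2 -0.6 -3.3] 0.160389616092024
[[50.0, 543.0], [60.0, 542.9], [70.0, 542.6], [80.0, 534.2], [110.0, 533.1], [130.0, 571.6], [140.0, 572.8], [150.0, 573.9], [160.0, 575.1], [170.0, 576.2], [180.0, 577.3], [190.0, 578.7], [200.0, 579.6], [210.0, 580.8], [220.0, 582.1], [230.0, 583.2], [240.0, 584.8], [250.0, 585.4], [260.0, 574.0]]
[[60.0, 610.4], [70.0, 611.9], [80.0, 621.7], [110.0, 606.7], [120.0, 600.9], [130.0, 571.3], [140.0, 571.8], [150.0, 573.1], [160.0, 574.2], [170.0, 575.3], [180.0, 576.5], [190.0, 577.7], [200.0, 578.7], [210.0, 580.0], [220.0, 580.9], [230.0, 582.1], [240.0, 583.3], [250.0, 583.8]]
```

View pics/w16.png

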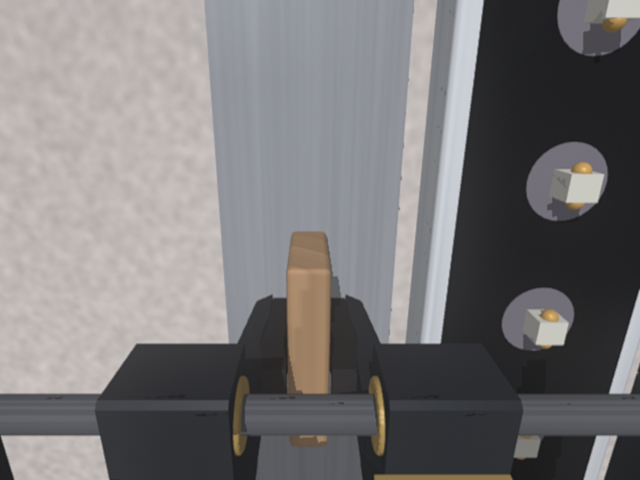

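```bash
cat > e.py <<'E'
import sys
from h import *
st(); C=cloud(snap('wrist'))*1000; zl,zh=float(sys.argv[1]),float(sys.argv[2])
# local frame of the pad: front edge x=-45
d=C[...,:2]-[617.3,138.9]; a=np.radians(-6.59); X=d[...,0]*np.cos(a)+d[...,1]*np.sin(a); Y=-d[...,0]*np.sin(a)+d[...,1]*np.cos(a)
def line(m,fn,nm):
  pts=[]
  for y in range(-150,175,5):
    k=m&(abs(Y-y)<1.5)
    if k.sum()>15: pts.append((y,fn(X[k])))
  pts=np.array(pts); 
  if len(pts)>4:
    f=np.polyfit(pts[:,0],pts[:,1],1); k=abs(pts[:,1]-np.polyval(f,pts[:,0]))<1.5; f=np.polyfit(pts[k,0],pts[k,1],1); print(nm,'x=%.2f slope %.2f deg'%(f[1],np.degrees(np.arctan(f[0]))),pts[k][[0,-1],0],'std %.2f'%np.std(pts[k,1]-np.polyval(f,pts[k,0])))
Z=C[...,2]
line((Z>zl)&(Z<zh)&(X<-43)&(X>-125),lambda x:np.percentile(x,99.5),'rule front');line((Z>zl)&(Z<zh)&(X<-43)&(X>-125),lambda x:np.percentile(x,.5),'rule rear'); line((Z>22)&(Z<29)&(X>-60)&(X<0),lambda x:np.percentile(x,.5),'pad')
E
python3 e.py 12.5 17.5
```

```text
44.15 [0.5264 0.149  0.0416] [ 0.994 -0.109 -0.001] [-0.3  0.1 -2.1] 0.15447493893654152
rule front x=-52.75 slope 6.88 deg [-100.   75.] std 0.72
rule rear x=-120.53 slope -2.61 deg [-100.  110.] std 0.60
pad x=-44.76 slope -0.27 deg [60. 75.] std 0.04
```

```bash
sed -i 's/range(-150,175,5)/range(45,120,5)/; s/(X<-43)&(X>-125),lambda x:np.percentile(x,99.5)/(X<-47)\&(X>-125),lambda x:np.percentile(x,99)/' e.py; python3 e.py 12.5 17.5
python3 - <<'E'
from h import *
C=cloud(load('wrist'))*1000
d=C[...,:2]-[617.3,138.9]; a=np.radians(-6.59); X=d[...,0]*np.cos(a)+d[...,1]*np.sin(a); Y=-d[...,0]*np.sin(a)+d[...,1]*np.cos(a)
for y in(45,60,75,90,105,120):
  k=(abs(Y-y)<1)&(X>-130)&(X<-35); i=np.argsort(X[k]); x=X[k][i];z=C[...,2][k][i]; print(y,[(round(float(x[abs(x-c)<1].mean()),0),round(float(np.median(z[abs(x-c)<1])),1)) for c in range(-128,-36,3) if (abs(x-c)<1).any()])
E
```

```text
44.2 [0.5264 0.1492 0.0416] [ 0.994 -0.109 -0.001] [ 0.9  0.3 -3.8] 0.15770752367390697
rule front x=-56.97 slope -0.12 deg [ 45. 115.] std 0.12
rule rear x=-124.62 slope -0.04 deg [ 45. 110.] std 0.07
pad x=-44.93 slope -0.09 deg [ 45. 110.] std 0.04
45 [(-125.0, 14.2), (-122.0, 13.9), (-119.0, 14.0), (-116.0, 14.1), (-113.0, 14.1), (-110.0, 14.0), (-107.0, 14.0), (-104.0, 13.9), (-101.0, 13.9), (-98.0, 14.1), (-95.0, 14.1), (-92.0, 13.9), (-89.0, 14.4), (-86.0, 13.8), (-83.0, 13.8), (-80.0, 14.1), (-77.0, 13.9), (-74.0, 14.2), (-71.0, 13.7), (-68.0, 14.1), (-65.0, 14.2), (-62.0, 14.0), (-59.0, 13.9), (-57.0, 14.0), (-53.0, 0.2), (-50.0, -0.0), (-47.0, -0.0), (-45.0, 19.3), (-41.0, 25.0), (-38.0, 25.0)]
60 [(-125.0, 13.6), (-122.0, 14.0), (-119.0, 13.9), (-116.0, 14.1), (-113.0, 14.4), (-110.0, 14.2), (-107.0, 14.2), (-104.0, 14.2), (-101.0, 14.3), (-98.0, 13.9), (-95.0, 13.7), (-92.0, 13.8), (-89.0, 14.0), (-86.0, 14.0), (-83.0, 13.8), (-80.0, 13.9), (-77.0, 13.9), (-74.0, 13.9), (-71.0, 14.0), (-68.0, 13.9), (-65.0, 13.9), (-62.0, 13.9), (-59.0, 14.0), (-57.0, 13.6), (-53.0, -0.1)
[... 773 characters left out ...]
.8), (-80.0, 14.1), (-77.0, 13.9), (-74.0, 14.1), (-71.0, 13.8), (-68.0, 13.9), (-65.0, 13.7), (-62.0, 13.8), (-59.0, 13.9), (-57.0, 13.8), (-53.0, -0.4), (-50.0, -0.2), (-47.0, -0.5), (-44.0, 21.1), (-41.0, 24.6), (-38.0, 24.7)]
105 [(-125.0, 13.8), (-122.0, 14.0), (-119.0, 13.9), (-116.0, 13.9), (-113.0, 13.9), (-110.0, 14.0), (-107.0, 13.9), (-104.0, 14.0), (-101.0, 13.9), (-98.0, 14.0), (-95.0, 14.0), (-92.0, 13.9), (-89.0, 14.0), (-86.0, 13.8), (-83.0, 13.7), (-80.0, 13.5), (-77.0, 13.8), (-74.0, 14.0), (-71.0, 13.9), (-68.0, 13.7), (-65.0, 13.7), (-62.0, 13.8), (-59.0, 13.9), (-57.0, 13.5), (-53.0, -0.3), (-50.0, -0.3), (-47.0, -0.4), (-44.0, 21.9), (-41.0, 24.9), (-38.0, 24.8)]
120 []
```

```bash
python3 -m inch '[[0.16,-0.018,0,0,5],[0.16,-0.018,0,0,5],[0,0,-0.16,0,5],[0,0,-0.16,0,5],[0,0,0,0,5]]'
python3 -m inch '[[0,0,-0.02,0,5],[0,0,0,0,5]]'
python3 e.py 2 8
```

```text
clock: 44.75
tool_pos: [0.5347, 0.1478, 0.033]
eef_rot: [0.745, 0.667, -0.001, -0.0]
contact_force: [-0.2, 0.5, -2.4]
opening: 0.155
clock: 44.95
tool_pos: [0.5352, 0.148, 0.0332]
eef_rot: [0.745, 0.667, -0.0, -0.0]
contact_force: [-0.6, -0.4, -3.8]
opening: 0.157
44.95 [0.5352 0.148  0.0332] [ 0.994 -0.11  -0.   ] [-0.6 -0.4 -3.8] 0.15702684409615833
rule front x=-47.97 slope -0.15 deg [ 45. 115.] std 0.06
rule rear x=-116.68 slope -0.28 deg [50. 85.] std 0.03
pad x=-44.90 slope -0.09 deg [ 45. 110.] std 0.05
```

```bash
python3 -m inch '[[0.04,-0.005,0,0,5],[0.04,-0.005,0,0,5],[0,0,0,0,5],[0,0,0,0,5]]'
python3 -m inch '[[0.03,-0.003,-0.02,0,5],[0,0,0,0,5]]'
python3 -m inch '[[0.03,-0.003,0,0,5],[0,0,0,0,5]]'
```

```text
clock: 45.4
tool_pos: [0.5373, 0.1478, 0.0333]
eef_rot: [0.745, 0.667, 0.0, -0.0]
contact_force: [-0.4, 0.9, -2.4]
opening: 0.154
clock: 45.6
tool_pos: [0.5374, 0.1477, 0.0326]
eef_rot: [0.745, 0.667, -0.001, -0.0]
contact_force: [-1.9, -0.2, -1.7]
opening: 0.155
clock: 45.8
tool_pos: [0.5375, 0.1477, 0.0326]
eef_rot: [0.745, 0.667, -0.001, -0.001]
contact_force: [-5.6, 1.4, 1.6]
opening: 0.158
```

```bash
python3 -m inch '[[0.03,-0.003,-0.02,0,5],[0,0,0,0,5],[0,0,0,0,5]]'
python3 e.py 2 8; python3 -c "
from h import *
print(np.round(r.get_state()['moment'],2))"
```

```text
clock: 46.1
tool_pos: [0.5375, 0.1476, 0.0324]
eef_rot: [0.745, 0.667, -0.001, -0.001]
contact_force: [-7.2, 0.4, 4.5]
opening: 0.155
46.1 [0.5375 0.1476 0.0324] [ 0.994 -0.109 -0.003] [-7.2  0.4  4.5] 0.15540206078502766
rule front x=-47.75 slope 0.04 deg [ 45. 110.] std 0.10
rule rear x=-114.52 slope -0.11 deg [ 45. 110.] std 0.06
pad x=-44.86 slope -0.11 deg [ 45. 110.] std 0.07
[ 0.18  1.32 -0.09]
```

```bash
python3 -m inch '[[0,0,0,0,17],[0,0,0,0,20],[0,0,0,0,24],[0,0,0,0,24],[0,0,0,0,24]]'
python3 -m inch '[[0,0,0.5,0,24],[0,0,1,0,24],[0,0,1,0,24],[0,0,1,0,24],[0,0,1,0,24]]'
python3 -m inch '[[-0.5,0,1,0,24],[-0.5,0,1,0,24],[-0.5,0,1,0,24],[-0.5,0,1,0,24],[-0.5,0,0,0,24]]'
python3 -m inch '[[-0.8,0,0,0,24],[-0.8,0,0,0,24],[-0.8,0,0,0,24],[-0.8,0,0,0,24],[0,0,0,0,24]]'
python3 - <<'E'
from h import *
st(); C0=cloud(snap('wrist','w17.png'))*1000; s=snap('side','s17.png'); t=snap('top','t17.png')
for n,C in(('w',C0),('t',cloud(t)*1000),('s',cloud(s)*1000)):
  d=C[...,:2]-[617.3,138.9]; a=np.radians(-6.59); X=d[...,0]*np.cos(a)+d[...,1]*np.sin(a); Y=-d[...,0]*np.sin(a)+d[...,1]*np.cos(a);Z=C[...,2]
  o=[]
  for y in range(-140,160,20):
    k=(abs(Y-y)<4)&(X<-30)&(X>-130); p=k&(Z>18);q=k&(Z>3)&(Z<8)&(X>-125)
    if p.sum()>3 and q.sum()>10: o.append((y,round(float(X[p&(X>-50)].min()),1) if (p&(X>-50)).any() else None,round(float(np.percentile(X[q],99)),1),round(float(np.percentile(X[q],1)),1)))
  print(n,o)
cv2.imwrite('pics/c17.png',np.vstack([cv2.resize(C,(480,300),interpolation=cv2.INTER_CUBIC) for C in (t['pixels'][170:350,80:500],s['pixels'][200:460,100:516])])[:,:,::-1])
E
```

```text
clock: 46.65
tool_pos: [0.5406, 0.1475, 0.0324]
eef_rot: [0.745, 0.667, 0.001, 0.001]
contact_force: [-0.2, 0.5, -0.6]
opening: 0.273
clock: 47.15
tool_pos: [0.5398, 0.1474, 0.1467]
eef_rot: [0.745, 0.667, 0.0, 0.0]
contact_force: [0.5, 0.3, -0.8]
opening: 0.276
clock: 47.65
tool_pos: [0.4783, 0.1483, 0.2486]
eef_rot: [0.745, 0.667, 0.003, 0.001]
contact_force: [-0.7, -0.8, 0.3]
opening: 0.275
clock: 48.15
tool_pos: [0.3947, 0.147, 0.2455]
eef_rot: [0.744, 0.668, -0.001, 0.0]
contact_force: [0.4, -0.5, -1.1]
opening: 0.272
48.15 [0.3947 0.147  0.2455] [ 0.994 -0.107 -0.001] [ 0.4 -0.5 -1.1] 0.27228238966475854
w [(-140, -45.5, -44.9, -114.4), (-120, -45.5, -44.7, -114.9), (-100, -45.4, -44.6, -114.5), (-80, -45.5, -44.7, -114.7), (-60, -45.9, -44.7, -114.7), (-40, -45.6, -44.8, -115.0), (-20, -45.9, -44.8, -114.9), (0, -45.8, -44.6, -114.9), (20, -45.6, -44.7, -115.2), (40, -45.8, -44.9, -114.8), (60, -45.8, -44.9, -114.9), (80, -46.2, -45.0, -115.0), (100, -46.0, -45.0, -114.8), (120, -46.0, -44.9, -114.9)]
t [(-140, -44.0, -46.2, -114.5), (-120, -45.2, -45.8, -112.8), (-100, -44.5, -44.9, -113.5), (-80, -44.6, -46.3, -113.6), (-60, -44.8, -46.7, -113.2), (-40, -44.9, -45.0, -117.5), (-20, -45.1, -45.1, -114.2), (0, -45.1, -45.3, -114.4), (20, -45.3, -45.4, -114.1), (40, -45.2, -45.6, -114.4), (60, -45.5, -45.7, -114.9), (80, -44.5, -46.3, -114.6), (100, -44.8, -45.9, -114.9), (120, -44.8, -46.8, -113.5), (140, -45.0, -46.6, -113.8)]
s [(-140, -45.4, -43.6, -113.4), (-120, -45.7, -44.9, -114.8), (-100, -45.7, -45.2, -114.8), (-80, -45.6, -45.6, -115.5), (-60, -46.5, -44.5, -115.1), (-40, -46.0, -44.2, -115.3), (-20, -46.3, -44.2, -114.4), (0, -45.9, -45.0, -114.6), (20, -45.8, -44.7, -115.4), (40, -46.8, -44.6, -115.2), (60, -45.7, -44.5, -115.3), (80, -45.9, -44.7, -113.8), (100, -45.7, -44.3, -114.1), (120, -46.0, -44.7, -114.6), (140, -45.7, -44.2, -114.5)]
```

View pics/c17.png

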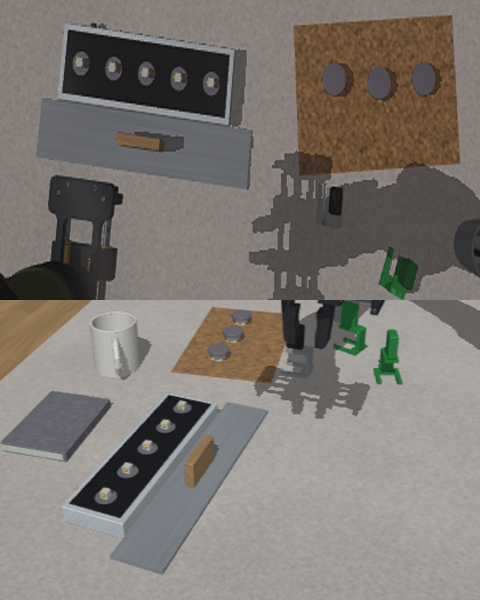

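View pics/w17.png

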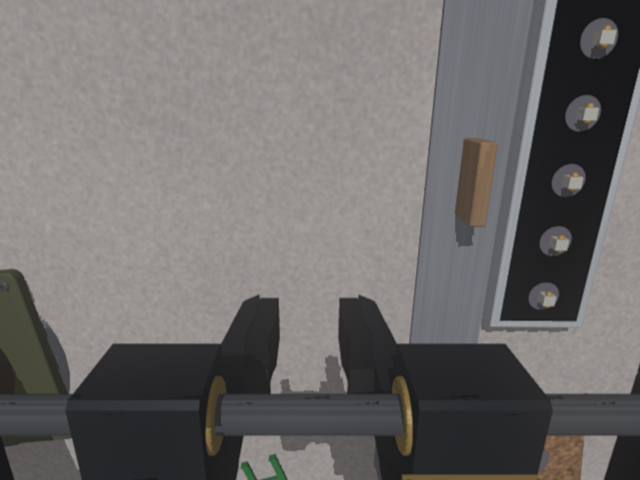

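The straightedge is flush, with its edge at -44.8±0.2 mm along the pad from y = -140 to 120 in the wrist view. All three caps are on the mat. One last numeric check on the caps and puller, then I hand in.

Run:
```python
from h import *
C=cloud(load('top'))
for x,y in((.609,-.333),(.605,-.2566),(.61,-.18)):
    m=(C[...,2]>.017)&(C[...,2]<.03)&(np.hypot(C[...,0]-x,C[...,1]-y)<.03);print(C[m].mean(0).round(4),m.sum())
m=(C[...,2]>.08)&(C[...,2]<.1)&(np.hypot(C[...,0]-.469,C[...,1]+.172)<.05);print('puller',C[m].mean(0).round(4),m.sum())
st(); r.finish_job()
```

```text
[ 0.6084 -0.3325  0.0209] 319
[ 0.6041 -0.2557  0.0211] 316
[ 0.6096 -0.1794  0.021 ] 319
puller [ 0.4687 -0.1719  0.0884] 154
48.3 [0.3983 0.1477 0.2453] [ 0.994 -0.11   0.002] [ 0.2 -0.1  0.8] 0.27080147724066184
the job is handed in; nothing more can be done
```

I pulled all three caps present off the pad with the puller's fork and stood them on the cork mat. I then stood the puller on the desk, pushed the straightedge against the pad's front edge and handed the job in at 48 s.

**Last checks**
- **Caps:** all three stand upright well inside the mat, with head tops at about 21 mm. All five posts are bare.
- **Puller:** it stands on its fork with its top at about 90 mm.
- **Straightedge:** it reads flush along the pad's front edge within about 0.3 mm in the wrist view, which covered y = -140 to 120 mm. The top and side views cover the whole edge and agree within about 2 mm.
- **Bystanders:** I did not touch the mug, notebook, pen pot or green look-alikes. The mug and notebook look unmoved in the pictures, but I did not measure any of them at the end.

**What went wrong**
- **First cap:** it did not come off the fork at the first set-down, because the fork was too high. I lowered further and it released on the second try.
- **Setting down the puller:** I pressed it onto the desk with up to 68 N at the wrist before easing off. That is under the 120 N wrist limit. The load went through the puller, not the gripper's body, so I don't expect it to break the 40 N rule.

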